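# Clamp the chopping board in its bench holder

### The arm

A 6-joint arm with a two-finger parallel gripper is mounted at the origin on the work surface. World frame = base frame: x ahead of the robot, y to its left, z up, the work surface at z = 0. Lengths are in mm, angles in rad, forces in N, time in s.
With the tool pointing down it reaches from about 275 to 1000 mm from the base axis. Payload 8.4 kg.
Tool frame: the origin (TCP) lies where the fingers leave the gripper's body, on its centre line; the fingertips stand 73 mm ahead of it and the grasp point (between the pads) lies 54 mm ahead of it (grip_point_offset is the distance from the TCP to the grasp point, in mm); z points along the fingers, y is the direction in which the jaws open and shut (so a half turn about z gives the same grasp; the last joint's range is limited). The gripper opens to 85 mm and grips with 20 to 120 N. Pads are 22 mm wide; open, the fingers measure 114 mm over their backs; the gripper's body (76 mm by 85 mm) begins 54 mm behind the grasp point. The pads swing forward as they close: fully open they stand 13 mm farther back than shut.
Start: joints at [1.148, 0.353, 1.633, -0, 1.155, -0.002], TCP at [255.306, 570.48, 303.881] pointing down, gripper open.
Joint ranges: [-2.63, 2.63], [-0.92, 2.1], [0.06, 2.66], [-1.3, 4.44], [0, 2.69], [-3.02, 3.02]. Speed limits (rad/s): [2.22, 2.22, 2.79, 3.14, 3.14, 3.14].

### API

Orientations are given as [roll, pitch, yaw] about the fixed x, y, z axes, in that order (R = Rz(yaw) Ry(pitch) Rx(roll)).
In Python, from rig import sense, grab_frame, sign_off, grip_point_offset gives the robot as it stands. The module is installed in compiled form; this text tells all that it offers.
- The arm moves only by the tool drive_tool, never from a script. Its argument "targets" is one flat list of numbers, 7 for each row, row after row: the shift along the tool's x, y, z in m, then the turn, a rotation vector about the tool's x, y, z in rad, then the opening, from 0 (shut) to 1 (fully open). In form: [tx, ty, tz, wx, wy, wz, grip, tx, ty, tz, wx, wy, wz, grip, ...]. A call has 1 to 12 rows; each row is the pose to reach, as a shift and turn from the pose commanded when the call began, along the tool's axes at that moment; what a row does not reach only later rows make up. A row lasts 1/12 s, in which the tool goes at most 41.7 mm and 7.16 degrees, less where a joint would pass 70% of its speed; a pose out of reach is approached as far as the arm can. A call with a gripper value outside its range is refused whole. The fingers move at their own pace and stop on an object; "force" is the grip in N (left out, the last holds). Time passes only in rows, so rows that repeat a pose let the fingers close. It gives the time, the measured TCP pose, the force and the opening at its end, in the units of the state.
- sense(): the state, without advancing time (a new reading comes with each control period).
- grab_frame(name): name is "side" or "top"; returns a dict with "color" (420x560x3 uint8, blue, green, red), "vertical_fov" (degrees; the focal length in pixels is half the picture's height over the tangent of half this angle, whatever the lens; pixels are square), "cx", "cy" (the principal point, pixels), "k1" (the pictures are not rectified: a ray, as slopes to the right and down, at radius r is drawn at 1 + k1 r^2 times it, then the intrinsics apply), "world_from_camera" (4x4, takes a point from camera to world coordinates). Camera axes: x right, y down, z forward; pixel columns grow to the right and rows downward; lengths in mm; the calibration is good to about 2 mm. A picture is of the moment at which its call begins. There is no depth.
- sign_off(): hands the job in, once; it reports no verdict.
The state is a dict: "clock": time; "qpos": joint angles; "qvel": joint speeds; "joint_efforts": joint torques, N m; "eef_pos": TCP position; "tcp_rot": TCP orientation; "contact_force": force on the tool from outside, world axes, zero at the start; "wrist_torque": the same for the moment, N m; "opening": opening from 0.0 (shut) to 1.0 (fully open).
Only numpy, scipy, OpenCV 4.12 (cv2) and the standard library are available. Lean on these libraries where they do the work, as an engineer would, in place of code of your own. Each camera call takes 0.05 s, during which the arm holds its last target. There are 200 camera calls.

### The job

Slide the white chopping board along its bed until its whole far edge sits home against the clamp's back stop, then wind the clamp's crank clockwise (seen from above) until the pad meets the board, and snug it up by feel: the board held firmly, but never crushed by overtightening. Let go of the crank and leave the bottle, the bowl and the jar where they are.

Things in the scene. Friction and masses are not known exactly. Their poses are not given: they have to be found in the camera images.
- clamp: Metal screw clamp fixed to the bench. Origin: on the vertical screw axis, at bench height; +x points away from the robot's side, +z up. Its upright back stop, a bar 200 mm wide (along y) and 56 mm high, has its flat face 35 mm from the origin on the +x side, looking to -x. A column behind it carries a head arm (46 mm wide, top at 130 mm) reaching over the screw axis: crank on top, pad below.
- crank: Crank on top of the clamp head. Origin on the screw axis, 131 mm above the bench; it stays at this height, only the pad travels. +x points along its arm (18 mm wide) to the knob. Nothing but the knob is higher than 147 mm. At the start it points within 65 degrees of the clamp's +x. Clockwise from above lowers the pad, 20 mm per turn; 0.25 to 1.15 turns are needed. It holds itself when let go.
- knob_mid (a point): Middle of the crank's upright black knob, a cylinder 24 mm in diameter, 149 to 195 mm above the bench; this point is at 174 mm, 55 mm from the screw axis. The knob spins freely on its pin: hold it and go round without turning the gripper. Turned slowly (15 to 30 mm/s) the free crank resists with 3.5 to 5.5 N along the knob's circle; pressing, this rises by 7 N per radian. Fast stops jolt it.
- pad: Clamp pad on the screw axis under the head; moves only up and down. Origin: centre of the lower face of its 40 mm steel cup. A black, slightly springy rubber foot (34 mm) stands 2 to 7 mm out below it, not measured. Snug: about 0.5 rad past first touch, when the knob resists some 3 N more than running free (pad force 57 N). Under +1.7 N (30 N) is loose, over +5 N (90 N) too tight; 110 N crushes.
- bed: Level metal plate 220 mm (x) by 260 mm (y) in front of the stop, on adjustable feet; its height differs from day to day by up to 4 mm. Axes parallel to the clamp's. Its flat top lies 24 mm above this origin; its origin lies 80 mm on the -x side of the clamp's origin.
- board: Loose white plastic chopping board, 140 mm (x) by 220 mm (y), about 16 mm thick, 0.45 kg, flat on the bed. Origin: centre of its underside. It starts 25 to 50 mm short of the stop, turned by up to 7 degrees and up to 20 mm off to a side. Home, its +x edge lies flat on the stop and its origin is 35 mm on the -x side of the clamp's origin. Sliding it takes 2 to 5 N.
- bottle: Bystander: clear bottle with a black cap, 56 mm in diameter, 150 mm high. Origin: centre of its base.
- bowl: Bystander: steel bowl, 110 mm across, 50 mm high. Origin: centre of its base.
- jar: Bystander: glass jar with a steel lid, 60 mm in diameter, 90 mm high. Origin: centre of its base.

How it is judged (in metres and radians):
On the way, in this order (a step that is already met when the one before it is completed fails the run):
1. the board sits home and square against the back stop, the pad still off it (x of board in the frame of clamp above -0.038 m and angle between the x axis of board and the x axis of clamp, either way round below 0.03 rad and contact force between pad and board below 1 N), for 0.2 s.
2. the pad has been wound down onto the board (contact force between pad and board above 3 N), for 0.1 s.
At the end, for the whole second after the job is handed in: The board is home within 3 mm of the back stop, square to it within 0.03 rad and centred within 50 mm, and the pad presses it with 30 to 90 N, everything at rest (contact force between pad and board between 30 and 90 N and x of board in the frame of clamp above -0.038 m and angle between the x axis of board and the x axis of clamp, either way round below 0.03 rad and y of board in the frame of clamp between -0.05 and 0.05 m and linear speed of each of board, pad below 0.01 m/s); the robot touches nothing.
It fails at once if the board is crushed: the pad presses it with more than 110 N (contact force between pad and board above 110 N).
It fails at once if a bystander (bottle, bowl or jar) is moved by more than 20 mm (distance of any of bottle, bowl, jar from where it was at the start of the episode above 0.02 m).
It also fails if it takes over 72 s, if anything falls off the work surface, if the arm or the gripper's body presses on something with over 40 N, if the wrist force passes 120 N, or if a joint passes its speed limit or range.

## Working session

There is one attempt and no reset: what is moved stays moved. The work goes in short steps, Python scripts to look and compute and a tool call to move; the robot and the scene stay as the last step left them, time stands still between calls to the robot, and variables do not carry over. Pictures are saved under pics/ and viewed, about 8 in all and at most 12, crops included, and the job is handed in when it is done.

Besides the shell and the picture viewer there is one more tool, called after "Request:" as a command line: name --argument value ..., lists and objects as JSON in quotes. drive_tool: Moves the arm, as the interface text tells. Its arguments: {"type":"object","properties":{"targets":{"type":"array"},"force":{"type":"number"}},"required":["targets"]}

```bash
mkdir -p pics
cat > h.py <<'E'
import numpy as np, cv2
from rig import sense, grab_frame, sign_off, grip_point_offset
def cam(f):
    h=f["color"].shape[0]; fl=h/2/np.tan(np.radians(f["vertical_fov"])/2)
    return fl,f["cx"],f["cy"],f["k1"],np.array(f["world_from_camera"])
def ray(c,u,v):
    fl,cx,cy,k1,T=c; d=np.array([(u-cx)/fl,(v-cy)/fl]); s=d.copy()
    for _ in range(30): s=d/(1+k1*(s@s))
    return T[:3,3],T[:3,:3]@np.array([s[0],s[1],1])
def atz(c,u,v,z):
    o,d=ray(c,u,v); return o+d*(z-o[2])/d[2]
def proj(c,p):
    fl,cx,cy,k1,T=c; q=np.linalg.inv(T)@np.append(p,1); s=q[:2]/q[2]; s=s*(1+k1*(s@s)); return s*fl+[cx,cy]
E
python3 - <<'E'
from h import *
import pickle
F={}
for n in("top","side"):
    f=grab_frame(n); F[n]=f; cv2.imwrite(f"pics/{n}0.png",cv2.resize(f["color"],(784,588),interpolation=cv2.INTER_CUBIC)); print(n,cam(f))
pickle.dump(F,open("F0.pkl","wb")); print(sense(),grip_point_offset)
E
```

```text
top (np.float64(442.9094676343774), 283.96859138263125, 216.91636042619993, 0.014003647082662284, array([[-4.48063479e-03, -9.93715199e-01,  1.11848233e-01,
         5.32801170e+02],
       [-9.99897932e-01,  2.93469127e-03, -1.39826092e-02,
         3.65081824e+01],
       [ 1.35664913e-02, -1.11899468e-01, -9.93626922e-01,
         1.06915987e+03],
       [ 0.00000000e+00,  0.00000000e+00,  0.00000000e+00,
         1.00000000e+00]]))
side (np.float64(387.324581184798), 278.99378796148574, 205.6269306767656, 0.027385453793964232, array([[ 8.54593732e-01, -3.78173006e-01,  3.55885840e-01,
         2.86315006e+02],
       [-5.18952621e-01, -6.46897174e-01,  5.58759540e-01,
        -4.99484366e+02],
       [ 1.89137692e-02, -6.62200290e-01, -7.49088142e-01,
         8.76298101e+02],
       [ 0.00000000e+00,  0.00000000e+00,  0.00000000e+00,
         1.00000000e+00]]))
{'clock': 0.1, 'qpos': array([ 1.14758994e+00,  3.53617519e-01,  1.63408637e+00, -1.10444262e-05,
        1.15518900e+00, -2.41768348e-03]), 'qvel': array([-1.26050938e-05, -2.12252818e-03, -3.49942870e-03, -2.26885503e-04,
       -4.36198987e-04, -1.41384301e-03]), 'joint_efforts': array([ 5.84648387e-04, -6.06353617e+01, -3.42820466e+01,  1.21270464e-04,
        4.03236379e-03, -3.55302757e-05]), 'eef_pos': array([255.17012418, 570.15684192, 303.2011761 ]), 'tcp_rot': array([-3.14029239e+00,  6.95483121e-06,  2.72080842e+00]), 'contact_force': array([-0.10980865, -0.54522993,  0.03164842]), 'wrist_torque': array([-0.00318726,  0.01056243, -0.01798181]), 'opening': 0.998970291949259} 53.900000000000006
```

View pics/top0.png

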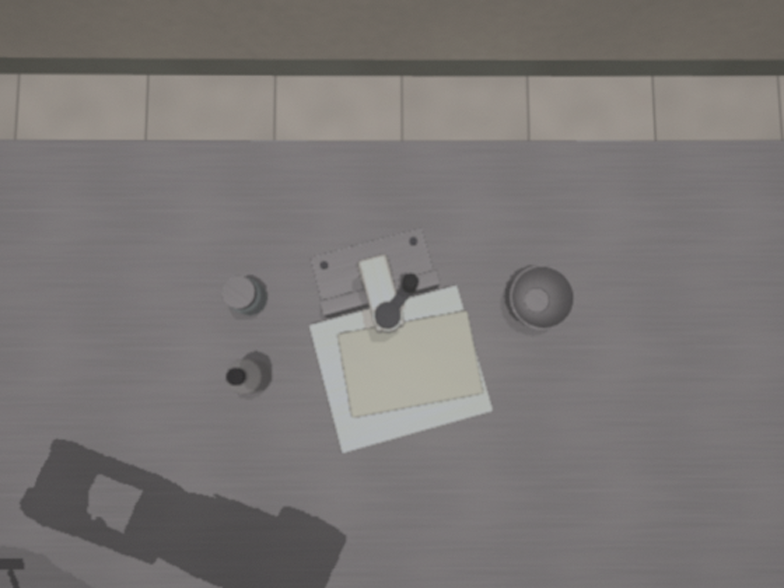

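View pics/side0.png

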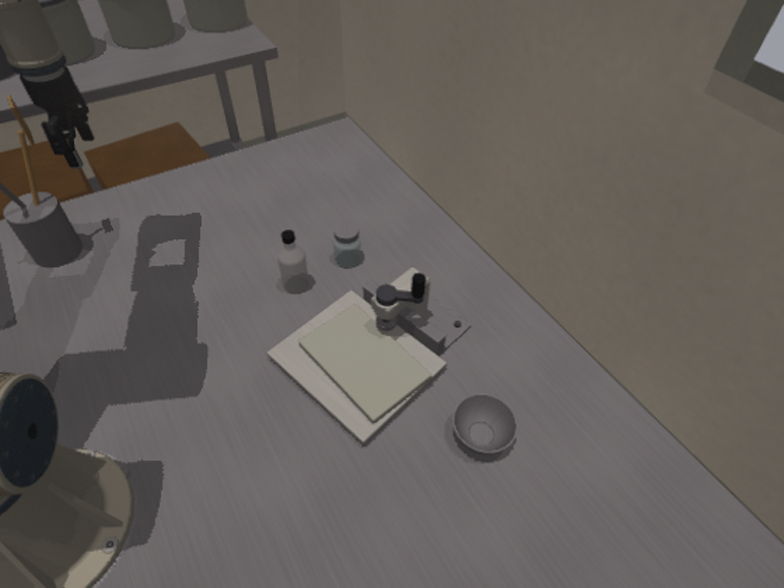

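Top view (1.4x): white bed, corners (310,325), (457,287), (491,410), (343,452). The yellowish board's corners are (338,333), (467,312), (482,393), (352,417). Hub is at (388,315) and knob top at (411,282). Bottle and jar are on the left, bowl on the right. The side view agrees.

```bash
cat > fit.py <<'E'
from h import *
from scipy.optimize import least_squares
def refine(c,img,P,guess_z,inset=0.15):
    """P: 4 rough corners px; fit subpixel edge lines by gradient search, return intersections"""
    g=img.astype(float).sum(2)*0+cv2.GaussianBlur(img,(3,3),0).astype(float)[:,:,0]*1.0
    g2=cv2.GaussianBlur(img,(3,3),0).astype(float)
    L=[]
    for i in range(4):
        a,b=P[i],P[(i+1)%4]; t=(b-a)/np.linalg.norm(b-a); n=np.array([-t[1],t[0]]); pts=[]
        for s in np.linspace(inset,1-inset,40):
            o=a+(b-a)*s; k=np.arange(-4,4.01,.25); q=o+k[:,None]*n
            v=np.stack([cv2.remap(g2[:,:,ch].astype(np.float32),q[:,:1].astype(np.float32),q[:,1:].astype(np.float32),cv2.INTER_LINEAR).ravel() for ch in range(3)],1)
            d=np.linalg.norm(np.gradient(v,axis=0),axis=1); d=np.where(d>.5*d.max(),d,0); j=np.argmax(d); w=d*(abs(k-k[j])<1.5)
            pts.append(o+n*(w@k)/w.sum())
        x=cv2.fitLine(np.array(pts,np.float32),cv2.DIST_HUBER,0,.1,.01).ravel(); L.append((x[2:],x[:2]))
    R=[]
    for i in range(4):
        (p,t),(q,u)=L[i-1],L[i]; s=np.linalg.solve(np.c_[t,-u],q-p); R.append(p+t*s[0])
    return np.array(R)
E
python3 - <<'E'
from fit import *
import pickle
F=pickle.load(open("F0.pkl","rb")); ct,cs=cam(F["top"]),cam(F["side"])
bt=np.array([[310,325],[457,287],[491,410],[343,452]])/1.4; wt=np.array([[338,333],[467,312],[482,393],[352,417]])/1.4
bs=np.array([[351,292],[445,366],[365,440],[268,354]])/1.4; ws=np.array([[355,304],[431,374],[377,420],[300,345]])/1.4
obs={}
for n,c,im,P,sx,sy,o in(("bed",ct,0,(bt,bs),220,260,0),("board",ct,0,(wt,ws),140,220,0)):
    Rt=refine(ct,F["top"]["color"],P[0],0); Rs=refine(cs,F["side"]["color"],P[1],0)
    print(n,np.round(Rt*1.4),np.round(Rs*1.4))
    M=np.array([[sx/2,sy/2],[sx/2,-sy/2],[-sx/2,-sy/2],[-sx/2,sy/2]])
    def pts(p): 
        a=p[3];R=np.array([[np.cos(a),-np.sin(a)],[np.sin(a),np.cos(a)]]); return np.c_[M@R.T+p[:2],np.full(4,p[2])]
    for nm,use in(("both",(1,1)),("top",(1,0)),("side",(0,1))):
        def f(p):
            W=pts(p); return np.concatenate([use[0]*np.ravel([proj(ct,w) for w in W]-Rt),use[1]*np.ravel([proj(cs,w) for w in W]-Rs),[(p[2]-(24 if n=="bed" else 40))/4]])
        r=least_squares(f,[500,0,30,0.2],loss="soft_l1"); print(nm,np.round(r.x,3),np.round(r.fun,1))
k=atz(ct,411/1.4,282/1.4,195); hb=atz(ct,388/1.4,315/1.4,147); print("knob",k,"hub",hb, np.degrees(np.arctan2(*(k-hb)[1::-1])))
k=atz(cs,419/1.4,279/1.4,195); hb=atz(cs,386/1.4,294/1.4,147); print("side knob",k,"hub",hb)
t=cv2.resize(F["top"]["color"][150:310,210:360],(750,800)); 
cv2.imwrite("pics/crop1.png",np.hstack([cv2.resize(F["top"]["color"][155:255,220:320],(400,400),interpolation=cv2.INTER_CUBIC),cv2.resize(F["side"]["color"][180:280,240:340],(400,400),interpolation=cv2.INTER_CUBIC)]))
E
```

```text
bed [[308. 324.]
 [456. 284.]
 [492. 410.]
 [342. 453.]] [[350. 290.]
 [443. 360.]
 [364. 443.]
 [266. 352.]]
both [5.43924e+02 1.88530e+01 2.57000e+01 2.68000e-01] [-0.5  0.2 -0.4 -0.4  0.2 -0.2 -0.1  0.2  0.3 -0.1  2.4  2.1 -0.8 -0.3
 -0.2  0.4  0.4]
top [5.43841e+02 1.83530e+01 2.37250e+01 2.63000e-01] [-0.   0.1 -0.  -0.1  0.1  0.1 -0.1 -0.   0.   0.   0.   0.  -0.   0.
  0.   0.  -0.1]
side [5.45043e+02 2.19710e+01 2.33420e+01 2.79000e-01] [-0.   0.  -0.  -0.  -0.  -0.  -0.   0.  -0.5 -0.3  2.   0.9 -0.2 -1.3
 -0.2  0.4 -0.2]
board [[335. 333.]
 [463. 309.]
 [488. 393.]
 [350. 419.]] [[352. 303.]
 [429. 370.]
 [378. 429.]
 [294. 342.]]
both [5.49249e+02 4.83600e+00 4.10830e+01 2.02000e-01] [-0.4  2.1  0.7  0.  -3.6 -1.3  0.9  0.4  0.2  0.2  1.2  2.  -3.3 -6.4
  0.8 -0.1  0.3]
top [5.49825e+02 4.86000e+00 4.13760e+01 1.87000e-01] [-0.1  1.   1.3  0.3 -3.9 -0.7  0.3 -0.5  0.  -0.   0.   0.  -0.  -0.
  0.  -0.   0.3]
side [5.50503e+02 5.21500e+00 4.08190e+01 2.31000e-01] [-0.   0.  -0.  -0.  -0.  -0.   0.   0.  -0.8  0.1  1.8  0.5 -1.3 -6.9
  0.7  0.8  0.2]
knob [662.23393984   4.91063028 195.        ] hub [619.64008789  37.87898253 147.        ] -37.74046905258195
side knob [662.28013385   1.52862482 195.        ] hub [618.21356898  36.21925004 147.        ]
```

View pics/crop1.png

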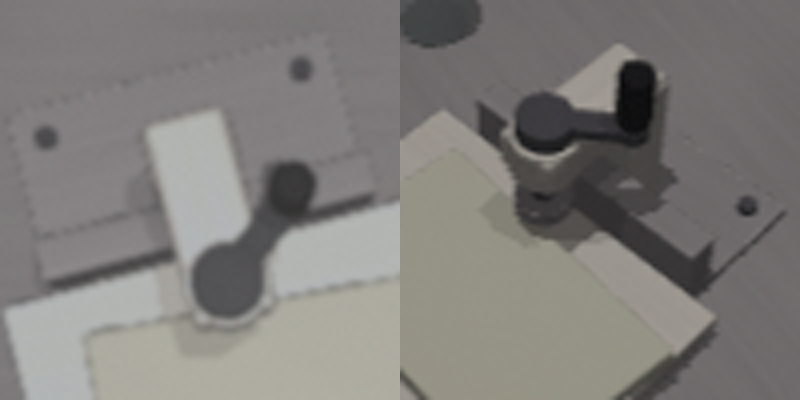

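Crops: the stop's face, head and crank are clear, with the crank pointing at about -40° in world axes and the pad well above the board. The fit puts the clamp at about (620.7, 38.7), yaw 0.263. The board is about 43 mm short of the stop, turned -0.065 and 14 mm off in y. I'll move to behind the board with the jaws open, parallel to the stop.

Request:
drive_tool --targets '[-0.21, -0.23, 0, 0, 0, 1.23, 1, -0.21, -0.23, 0, 0, 0, 1.23, 1, -0.21, -0.23, 0, 0, 0, 1.23, 1, -0.21, -0.23, 0, 0, 0, 1.23, 1, -0.21, -0.23, 0, 0, 0, 1.23, 1, -0.21, -0.23, 0, 0, 0, 1.23, 1, -0.21, -0.23, 0, 0, 0, 1.23, 1, -0.21, -0.23, 0, 0, 0, 1.23, 1, -0.21, -0.23, 0, 0, 0, 1.23, 1, -0.21, -0.23, 0, 0, 0, 1.23, 1, -0.21, -0.23, 0, 0, 0, 1.23, 1, -0.21, -0.23, 0, 0, 0, 1.23, 1]'

```text
clock: 1.1
eef_pos: [353.0, 274.6, 303.8]
tcp_rot: [-3.141, 0.0, 1.494]
contact_force: [-0.2, 0.6, 0.0]
opening: 0.998
```

Request:
drive_tool --targets '[-0.29, 0.116, 0.14, 0, 0, 1.228, 1, -0.29, 0.116, 0.14, 0, 0, 1.228, 1, -0.29, 0.116, 0.14, 0, 0, 1.228, 1, -0.29, 0.116, 0.14, 0, 0, 1.228, 1, -0.29, 0.116, 0.14, 0, 0, 1.228, 1, -0.29, 0.116, 0.14, 0, 0, 1.228, 1, -0.29, 0.116, 0.14, 0, 0, 1.228, 1, -0.29, 0.116, 0.14, 0, 0, 1.228, 1, -0.29, 0.116, 0.14, 0, 0, 1.228, 1, -0.29, 0.116, 0.14, 0, 0, 1.228, 1, -0.29, 0.116, 0.14, 0, 0, 1.228, 1, -0.29, 0.116, 0.14, 0, 0, 1.228, 1]'

```text
clock: 2.1
eef_pos: [445.5, -23.4, 163.7]
tcp_rot: [-3.141, 0.0, 0.269]
contact_force: [-0.3, 0.2, 0.2]
opening: 0.997
```

Request:
drive_tool --targets '[0.006, 0, 0.03, 0, 0, -0.006, 1, 0.006, 0, 0.055, 0, 0, -0.006, 1, 0.006, 0, 0.06, 0, 0, -0.006, 1, 0.006, 0, 0.06, 0, 0, -0.006, 1]'

```text
clock: 2.43
eef_pos: [450.1, -21.3, 102.9]
tcp_rot: [-3.14, 0.003, 0.274]
contact_force: [-0.9, -0.1, -0.4]
opening: 0.998
```

Request:
drive_tool --targets '[0, 0, 0.001, 0, 0, 0, 1, 0, 0, 0.002, 0, 0, 0, 1, 0, 0, 0.003, 0, 0, 0, 1, 0, 0, 0.004, 0, 0, 0, 1]'

```text
clock: 2.77
eef_pos: [451.8, -22.0, 100.8]
tcp_rot: [3.141, -0.002, 0.269]
contact_force: [0.6, -0.2, -0.4]
opening: 1.0
```

Request:
drive_tool --targets '[0, 0, 0.001, 0, 0, 0.003, 1, 0, 0, 0.002, 0, 0, 0.003, 1, 0, 0, 0.003, 0, 0, 0.003, 1, 0, 0, 0.004, 0, 0, 0.003, 1, 0, 0, 0.005, 0, 0, 0.003, 1]'

```text
clock: 3.18
eef_pos: [451.3, -22.0, 94.8]
tcp_rot: [-3.142, -0.0, 0.266]
contact_force: [-0.4, -0.4, -0.2]
opening: 0.996
```

Request:
drive_tool --targets '[0, 0, 0.001, 0, 0, 0, 1, 0, 0, 0.002, 0, 0, 0, 1, 0, 0, 0.003, 0, 0, 0, 1]'

```text
clock: 3.43
eef_pos: [451.2, -22.0, 91.7]
tcp_rot: [-3.142, 0.0, 0.266]
contact_force: [0.6, 1.7, 0.4]
opening: 0.997
```

Request:
drive_tool --targets '[0.003, 0, 0.001, 0, 0, 0, 1, 0.006, 0, 0.002, 0, 0, 0, 1, 0.009, 0, 0.002, 0, 0, 0, 1, 0.012, 0, 0.002, 0, 0, 0, 1, 0.015, 0, 0.002, 0, 0, 0, 1, 0.018, 0, 0.002, 0, 0, 0, 1, 0.021, 0, 0.002, 0, 0, 0, 1, 0.024, 0, 0.002, 0, 0, 0, 1, 0.027, 0, 0.002, 0, 0, 0, 1, 0.03, 0, 0.002, 0, 0, 0, 1, 0.033, 0, 0.002, 0, 0, 0, 1, 0.036, 0, 0.002, 0, 0, 0, 1]'

```text
clock: 4.43
eef_pos: [486.3, -12.5, 89.8]
tcp_rot: [-3.142, 0.0, 0.266]
contact_force: [-1.8, -0.7, 1.1]
opening: 1.001
```

Run:
```python
from h import *
f=grab_frame("side"); cv2.imwrite("pics/side1.png",cv2.resize(f["color"][120:360,150:400],(750,720)[:1]+(600,) if 0 else (625,600),interpolation=cv2.INTER_CUBIC)); s=sense(); print(s["eef_pos"],s["contact_force"])
```

```text
[487.04020691 -12.37970743  89.96286312] [-0.24500968  0.3231883  -0.01702775]
```

View pics/side1.png

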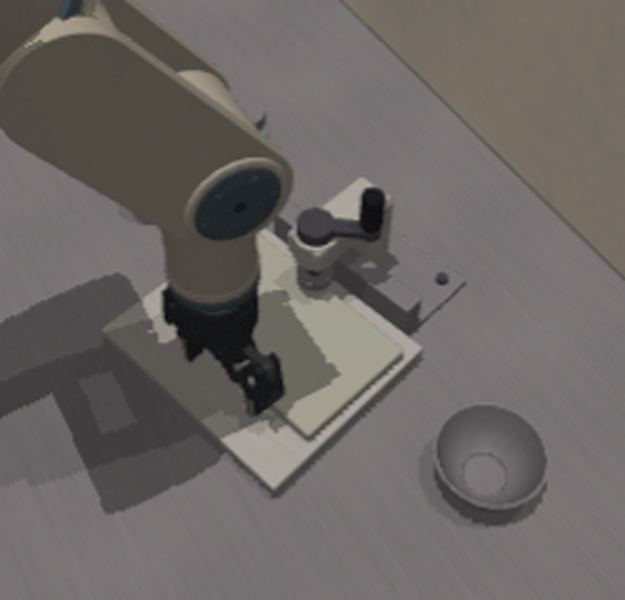

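Side crop: the fingers (about (262,390)) bear on the board's near edge, and the board has moved and squared, with a strip of bed still showing before the stop. I'll push on, slowly at the end.

Request:
drive_tool --targets '[0.002, 0, 0, 0, 0, 0, 1, 0.004, 0, 0, 0, 0, 0, 1, 0.006, 0, 0, 0, 0, 0, 1, 0.008, 0, 0, 0, 0, 0, 1, 0.01, 0, 0, 0, 0, 0, 1, 0.012, 0, 0, 0, 0, 0, 1, 0.014, 0, 0, 0, 0, 0, 1, 0.016, 0, 0, 0, 0, 0, 1, 0.018, 0, 0, 0, 0, 0, 1, 0.02, 0, 0, 0, 0, 0, 1, 0.021, 0, 0, 0, 0, 0, 1, 0.022, 0, 0, 0, 0, 0, 1]'

```text
clock: 5.48
eef_pos: [507.4, -6.8, 89.8]
tcp_rot: [3.142, -0.0, 0.266]
contact_force: [-2.5, -1.1, 1.6]
opening: 0.995
```

Request:
drive_tool --targets '[0.001, 0, 0, 0, 0, 0, 1, 0.002, 0, 0, 0, 0, 0, 1, 0.003, 0, 0, 0, 0, 0, 1]'

```text
clock: 5.73
eef_pos: [510.2, -6.0, 89.9]
tcp_rot: [-3.142, 0.0, 0.266]
contact_force: [-3.6, -0.4, 0.5]
opening: 1.0
```

Request:
drive_tool --targets '[0.001, 0, 0, 0, 0, 0, 1, 0.002, 0, 0, 0, 0, 0, 1, 0.003, 0, 0, 0, 0, 0, 1]'

```text
clock: 5.98
eef_pos: [513.1, -5.2, 89.9]
tcp_rot: [3.142, -0.0, 0.266]
contact_force: [-2.3, -1.3, -0.0]
opening: 0.999
```

Request:
drive_tool --targets '[0.001, 0, 0, 0, 0, 0, 1, 0.002, 0, 0, 0, 0, 0, 1]'

```text
clock: 6.15
eef_pos: [513.8, -4.9, 89.7]
tcp_rot: [-3.141, 0.003, 0.266]
contact_force: [-9.3, -5.2, 8.3]
opening: 0.996
```

Request:
drive_tool --targets '[0.001, 0, 0, 0, 0, 0, 1, 0.001, 0, 0, 0, 0, 0, 1, 0.001, 0, 0, 0, 0, 0, 1]'

```text
clock: 6.4
eef_pos: [513.9, -4.8, 89.6]
tcp_rot: [-3.141, 0.005, 0.266]
contact_force: [-10.1, -3.8, 7.0]
opening: 1.002
```

Request:
drive_tool --targets '[-0.01, 0, 0, 0, 0, 0, 1, -0.03, 0, 0, 0, 0, 0, 1, -0.06, 0, -0.02, 0, 0, 0, 1, -0.09, 0, -0.05, 0, 0, 0, 1, -0.12, 0, -0.09, 0, 0, 0, 1, -0.14, 0, -0.12, 0, 0, 0, 1, -0.16, 0, -0.15, 0, 0, 0, 1, -0.16, 0, -0.17, 0, 0, 0, 1]'

```text
clock: 7.07
eef_pos: [358.6, -46.9, 262.2]
tcp_rot: [3.141, -0.001, 0.265]
contact_force: [1.5, 0.9, -1.3]
opening: 1.0
```

Run:
```python
from h import *
f=grab_frame("top"); c=cam(f); im=f["color"]
cv2.imwrite("pics/top2.png",cv2.resize(im[150:310,200:360],(600,600),interpolation=cv2.INTER_CUBIC))
cl=np.array([620.7,38.7]);a=.264;R=np.array([[np.cos(a),-np.sin(a)],[np.sin(a),np.cos(a)]])
for q in((-105,96),(-105,-124),(35,-124),(35,96)): print(q,np.round((proj(c,np.append(cl+R@q,40))-[200,150])*3.75))
print(sense()["eef_pos"],sense()["contact_force"])
```

```text
(-105, 96) [182. 502.]
(-105, -124) [527. 406.]
(35, -124) [464. 190.]
(35, 96) [124. 282.]
[362.06026086 -47.02158097 265.10394268] [ 2.2000922  -1.6827441   4.34413185]
```

View pics/top2.png

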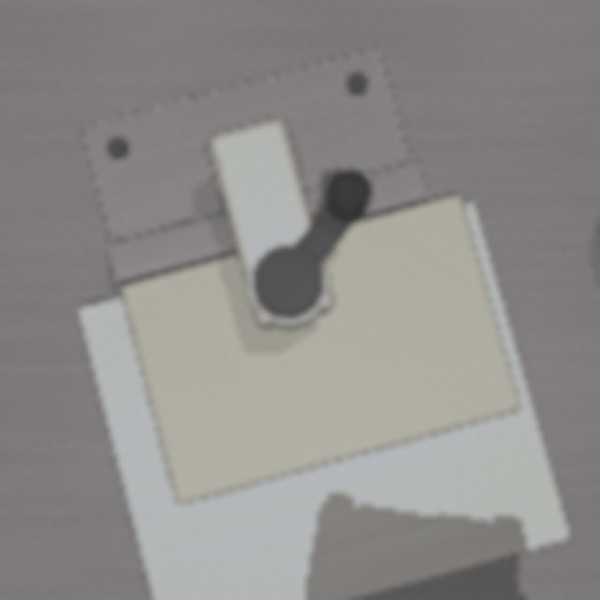

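Top crop: the board is home. Its far edge lies along the stop from (122,284) to (460,197), and all four corners are within about 7 px (4.5 mm) of the predicted home corners and parallel to them. The knob is still at (348,190). Next, over the knob.

Request:
drive_tool --targets '[0.01, 0.001, -0.025, 0, 0, 0, 1, 0.045, 0.005, -0.025, 0, 0, 0, 1, 0.08, 0.008, -0.025, 0, 0, 0, 1, 0.115, 0.012, -0.025, 0, 0, 0, 1, 0.15, 0.015, -0.025, 0, 0, 0, 1, 0.185, 0.018, -0.025, 0, 0, 0, 1, 0.22, 0.022, -0.025, 0, 0, 0, 1, 0.25, 0.025, -0.025, 0, 0, 0, 1, 0.275, 0.027, -0.025, 0, 0, 0, 1, 0.292, 0.029, -0.025, 0, 0, 0, 1, 0.303, 0.03, -0.025, 0, 0, 0, 1, 0.303, 0.03, -0.025, 0, 0, 0, 1]'

```text
clock: 8.12
eef_pos: [664.0, 4.7, 284.2]
tcp_rot: [3.141, -0.002, 0.266]
contact_force: [-0.1, 0.4, 0.4]
opening: 0.998
```

Run:
```python
from h import *
f=grab_frame("side"); im=f["color"]
cv2.imwrite("pics/side3.png",cv2.resize(im[120:280,220:380],(600,600),interpolation=cv2.INTER_CUBIC)); s=sense();print(s["eef_pos"],s["tcp_rot"],s["contact_force"])
```

```text
[662.56296708   4.45623032 284.14536209] [-3.14156266e+00 -6.34308339e-04  2.66147118e-01] [-0.57490961  0.61691349 -0.70875788]
```

View pics/side3.png

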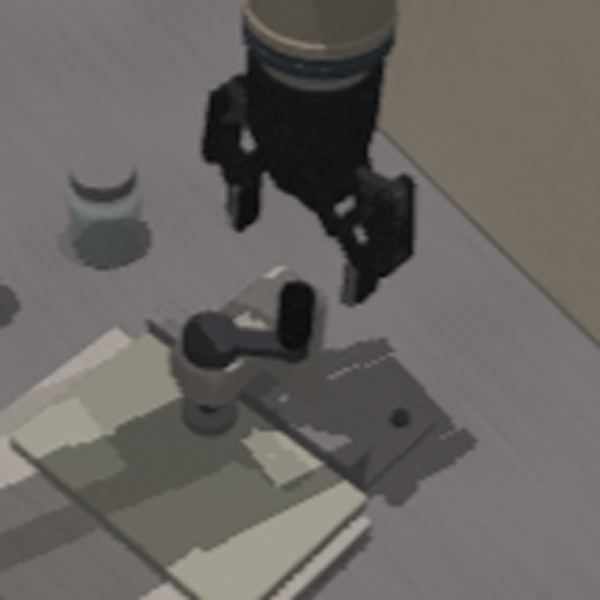

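Side crop: fingers at (240,200) and (365,270) straddle the knob at (297,315), and the pad is clear of the board. Lowering and gripping.

Request:
drive_tool --targets '[0, 0, 0.015, 0, 0, 0, 1, 0, 0, 0.03, 0, 0, 0, 1, 0, 0, 0.045, 0, 0, 0, 1, 0, 0, 0.055, 0, 0, 0, 1, 0, 0, 0.058, 0, 0, 0, 1, 0, 0, 0.058, 0, 0, 0, 1]'

```text
clock: 8.67
eef_pos: [661.0, 4.1, 226.2]
tcp_rot: [-3.141, 0.001, 0.266]
contact_force: [1.5, -1.3, -0.3]
opening: 0.998
```

Request:
drive_tool --targets '[0, 0, 0, 0, 0, 0, 0, 0, 0, 0, 0, 0, 0, 0, 0, 0, 0, 0, 0, 0, 0, 0, 0, 0, 0, 0, 0, 0, 0, 0, 0, 0, 0, 0, 0, 0, 0, 0, 0, 0, 0, 0, 0, 0, 0, 0, 0, 0, 0, 0, 0, 0, 0, 0, 0, 0]' --force 35

```text
clock: 9.33
eef_pos: [661.8, 4.4, 227.4]
tcp_rot: [-3.141, -0.0, 0.266]
contact_force: [-2.9, 2.1, 5.8]
opening: 0.27
```

Gripped (opening 0.27, small side load). I'll work out the circle waypoints in tool axes.

```bash
cat > circ.py <<'E'
import numpy as np,sys
R=55.;step=float(sys.argv[1]);n=int(sys.argv[2])
for a in sys.argv[3:]:
    p0=float(a); r=np.arange(1,n+1)*step+p0; q=R*(np.c_[np.cos(r),np.sin(r)]-[np.cos(p0),np.sin(p0)])
    print("from %.3f to %.3f:"%(p0,r[-1]), ", ".join("%.4f, %.4f"%tuple(x/1000) for x in q))
E
python3 circ.py 0.04 12 0.955 1.435 1.915 2.395
```

```text
from 0.955 to 1.435: -0.0018, 0.0012, -0.0037, 0.0024, -0.0056, 0.0035, -0.0076, 0.0045, -0.0096, 0.0054, -0.0116, 0.0063, -0.0136, 0.0070, -0.0157, 0.0077, -0.0179, 0.0083, -0.0200, 0.0088, -0.0221, 0.0093, -0.0243, 0.0096
from 1.435 to 1.915: -0.0022, 0.0003, -0.0044, 0.0004, -0.0066, 0.0005, -0.0088, 0.0005, -0.0110, 0.0004, -0.0132, 0.0002, -0.0153, -0.0001, -0.0175, -0.0004, -0.0197, -0.0009, -0.0218, -0.0014, -0.0239, -0.0020, -0.0260, -0.0027
from 1.915 to 2.395: -0.0021, -0.0008, -0.0041, -0.0016, -0.0061, -0.0026, -0.0080, -0.0036, -0.0099, -0.0047, -0.0118, -0.0059, -0.0136, -0.0071, -0.0153, -0.0085, -0.0170, -0.0099, -0.0187, -0.0113, -0.0203, -0.0128, -0.0218, -0.0144
from 2.395 to 2.875: -0.0015, -0.0016, -0.0029, -0.0033, -0.0042, -0.0051, -0.0054, -0.0069, -0.0066, -0.0088, -0.0077, -0.0107, -0.0088, -0.0126, -0.0097, -0.0146, -0.0106, -0.0166, -0.0114, -0.0187, -0.0121, -0.0208, -0.0127, -0.0229
```

Request:
drive_tool --targets '[-0.0018, 0.0012, 0, 0, 0, 0, 0, -0.0037, 0.0024, 0, 0, 0, 0, 0, -0.0056, 0.0035, 0, 0, 0, 0, 0, -0.0076, 0.0045, 0, 0, 0, 0, 0, -0.0096, 0.0054, 0, 0, 0, 0, 0, -0.0116, 0.0063, 0, 0, 0, 0, 0, -0.0136, 0.007, 0, 0, 0, 0, 0, -0.0157, 0.0077, 0, 0, 0, 0, 0, -0.0179, 0.0083, 0, 0, 0, 0, 0, -0.02, 0.0088, 0, 0, 0, 0, 0, -0.0221, 0.0093, 0, 0, 0, 0, 0, -0.0243, 0.0096, 0, 0, 0, 0, 0]'

```text
clock: 10.33
eef_pos: [642.5, -11.4, 227.6]
tcp_rot: [3.141, -0.004, 0.266]
contact_force: [6.1, 1.0, 0.1]
opening: 0.271
```

```bash
cat > st.py <<'E'
from rig import sense
import numpy as np
s=sense(); p=s["eef_pos"][:2]; f=s["contact_force"]; d=p-np.array([620.1,39.3]); r=np.linalg.norm(d); th=np.arctan2(d[1],d[0])
e=d/r; t=np.array([e[1],-e[0]]) # clockwise
print("phi %.3f r %.2f Fradial %.2f resist %.2f fz %.2f q1tau"%((.266-th)%(2*np.pi),r,f[:2]@e,-f[:2]@t,f[2]),np.round(s["joint_efforts"],2),"t",s["clock"])
E
python3 st.py
```

```text
phi 1.421 r 55.38 Fradial 1.58 resist 5.95 fz 0.11 q1tau [-7.300e-01 -6.345e+01 -2.791e+01 -3.400e-01  1.810e+00  2.000e-02] t 10.3333
```

Request:
drive_tool --targets '[-0.0022, 0.0003, 0, 0, 0, 0, 0, -0.0044, 0.0004, 0, 0, 0, 0, 0, -0.0066, 0.0005, 0, 0, 0, 0, 0, -0.0088, 0.0005, 0, 0, 0, 0, 0, -0.011, 0.0004, 0, 0, 0, 0, 0, -0.0132, 0.0002, 0, 0, 0, 0, 0, -0.0153, -0.0001, 0, 0, 0, 0, 0, -0.0175, -0.0004, 0, 0, 0, 0, 0, -0.0197, -0.0009, 0, 0, 0, 0, 0, -0.0218, -0.0014, 0, 0, 0, 0, 0, -0.0239, -0.002, 0, 0, 0, 0, 0, -0.026, -0.0027, 0, 0, 0, 0, 0]'

```text
clock: 11.33
eef_pos: [616.7, -17.0, 227.6]
tcp_rot: [3.138, -0.004, 0.266]
contact_force: [6.2, -5.8, 1.0]
opening: 0.271
```

```bash
python3 st.py; python3 circ.py 0.04 6 1.915 2.155 2.395 2.635 2.875 3.115
```

```text
phi 1.897 r 56.35 Fradial 5.41 resist 6.57 fz 0.96 q1tau [ 3.840e+00 -6.041e+01 -2.729e+01  1.730e+00  1.830e+00 -4.000e-02] t 11.3333
from 1.915 to 2.155: -0.0021, -0.0008, -0.0041, -0.0016, -0.0061, -0.0026, -0.0080, -0.0036, -0.0099, -0.0047, -0.0118, -0.0059
from 2.155 to 2.395: -0.0018, -0.0012, -0.0036, -0.0026, -0.0053, -0.0040, -0.0069, -0.0054, -0.0085, -0.0069, -0.0100, -0.0085
from 2.395 to 2.635: -0.0015, -0.0016, -0.0029, -0.0033, -0.0042, -0.0051, -0.0054, -0.0069, -0.0066, -0.0088, -0.0077, -0.0107
from 2.635 to 2.875: -0.0010, -0.0019, -0.0020, -0.0039, -0.0028, -0.0059, -0.0036, -0.0080, -0.0043, -0.0101, -0.0050, -0.0122
from 2.875 to 3.115: -0.0005, -0.0021, -0.0010, -0.0043, -0.0014, -0.0065, -0.0016, -0.0086, -0.0018, -0.0108, -0.0019, -0.0130
from 3.115 to 3.355: -0.0000, -0.0022, 0.0001, -0.0044, 0.0002, -0.0066, 0.0005, -0.0088, 0.0008, -0.0110, 0.0012, -0.0131
```

Request:
drive_tool --targets '[-0.0022, -0.0006, 0, 0, 0, 0, 0, -0.0042, -0.0011, 0, 0, 0, 0, 0, -0.0063, -0.0018, 0, 0, 0, 0, 0, -0.0083, -0.0026, 0, 0, 0, 0, 0, -0.0102, -0.0035, 0, 0, 0, 0, 0, -0.0122, -0.0045, 0, 0, 0, 0, 0]'

```text
clock: 11.83
eef_pos: [603.6, -15.3, 227.6]
tcp_rot: [3.139, -0.004, 0.266]
contact_force: [5.1, -3.0, 0.8]
opening: 0.271
```

```bash
sed -i 's/620.1,39.3/620.0,37.8/' st.py; python3 st.py
```

```text
phi 2.136 r 55.56 Fradial 1.40 resist 5.78 fz 0.77 q1tau [ 1.520e+00 -5.880e+01 -2.728e+01  7.200e-01  1.650e+00 -3.000e-02] t 11.8333
```

Request:
drive_tool --targets '[-0.0018, -0.0012, 0, 0, 0, 0, 0, -0.0036, -0.0026, 0, 0, 0, 0, 0, -0.0053, -0.004, 0, 0, 0, 0, 0, -0.0069, -0.0054, 0, 0, 0, 0, 0, -0.0085, -0.0069, 0, 0, 0, 0, 0, -0.01, -0.0085, 0, 0, 0, 0, 0]'

```text
clock: 12.33
eef_pos: [591.4, -10.2, 227.6]
tcp_rot: [3.139, -0.002, 0.266]
contact_force: [2.3, -6.0, 2.5]
opening: 0.273
```

```bash
python3 st.py
```

```text
phi 2.375 r 55.90 Fradial 3.96 resist 4.99 fz 2.47 q1tau [  3.88 -56.5  -27.75   1.88   0.87  -0.07] t 12.3333
```

Request:
drive_tool --targets '[-0.0015, -0.0016, 0, 0, 0, 0, 0, -0.0029, -0.0033, 0, 0, 0, 0, 0, -0.0042, -0.0051, 0, 0, 0, 0, 0, -0.0054, -0.0069, 0, 0, 0, 0, 0, -0.0066, -0.0088, 0, 0, 0, 0, 0, -0.0077, -0.0107, 0, 0, 0, 0, 0]'

```text
clock: 12.83
eef_pos: [580.5, -2.2, 227.5]
tcp_rot: [3.138, -0.001, 0.266]
contact_force: [-0.3, -7.8, 4.6]
opening: 0.273
```

```bash
python3 st.py
```

```text
phi 2.616 r 56.24 Fradial 5.79 resist 5.23 fz 4.64 q1tau [  4.82 -54.15 -28.54   2.37  -0.13  -0.09] t 12.8333
```

Request:
drive_tool --targets '[-0.001, -0.0019, 0, 0, 0, 0, 0, -0.002, -0.0039, 0, 0, 0, 0, 0, -0.0028, -0.0059, 0, 0, 0, 0, 0, -0.0036, -0.008, 0, 0, 0, 0, 0, -0.0043, -0.0101, 0, 0, 0, 0, 0, -0.005, -0.0122, 0, 0, 0, 0, 0]'

```text
clock: 13.33
eef_pos: [571.9, 8.2, 227.5]
tcp_rot: [3.139, 0.001, 0.266]
contact_force: [-3.5, -8.6, 7.9]
opening: 0.269
```

```bash
python3 st.py; python3 circ.py 0.04 6 3.355 3.595 3.835 4.075 4.315 4.555
```

```text
phi 2.857 r 56.49 Fradial 7.47 resist 5.55 fz 7.85 q1tau [  4.63 -52.21 -29.3    2.33  -1.03  -0.1 ] t 13.3333
from 3.355 to 3.595: 0.0005, -0.0021, 0.0011, -0.0043, 0.0018, -0.0064, 0.0025, -0.0084, 0.0034, -0.0104, 0.0043, -0.0124
from 3.595 to 3.835: 0.0010, -0.0020, 0.0021, -0.0039, 0.0032, -0.0057, 0.0045, -0.0076, 0.0058, -0.0093, 0.0071, -0.0111
from 3.835 to 4.075: 0.0014, -0.0017, 0.0029, -0.0033, 0.0045, -0.0048, 0.0061, -0.0063, 0.0078, -0.0077, 0.0096, -0.0090
from 4.075 to 4.315: 0.0018, -0.0013, 0.0036, -0.0025, 0.0055, -0.0036, 0.0075, -0.0046, 0.0094, -0.0056, 0.0114, -0.0065
from 4.315 to 4.555: 0.0020, -0.0008, 0.0041, -0.0015, 0.0062, -0.0022, 0.0084, -0.0027, 0.0105, -0.0032, 0.0127, -0.0036
from 4.555 to 4.795: 0.0022, -0.0003, 0.0044, -0.0005, 0.0066, -0.0006, 0.0088, -0.0007, 0.0110, -0.0006, 0.0132, -0.0005
```

Request:
drive_tool --targets '[-0.0008, -0.0021, -0.0002, 0, 0, 0, 0, -0.0015, -0.0043, -0.0004, 0, 0, 0, 0, -0.0022, -0.0065, -0.0006, 0, 0, 0, 0, -0.0026, -0.0086, -0.0008, 0, 0, 0, 0, -0.003, -0.0108, -0.001, 0, 0, 0, 0, -0.0034, -0.013, -0.001, 0, 0, 0, 0]'

```text
clock: 13.83
eef_pos: [565.7, 20.6, 227.6]
tcp_rot: [3.14, -0.001, 0.266]
contact_force: [3.9, -4.7, -3.5]
opening: 0.27
```

```bash
sed -i 's/620.0,37.8/618.6,37.4/' st.py; python3 st.py
```

```text
phi 3.100 r 55.55 Fradial -2.25 resist 5.67 fz -3.55 q1tau [  2.32 -57.26 -29.07   1.3    1.1   -0.1 ] t 13.8333
```

Request:
drive_tool --targets '[0, -0.0022, 0, 0, 0, 0, 0, 0.0001, -0.0044, 0, 0, 0, 0, 0, 0.0002, -0.0066, 0, 0, 0, 0, 0, 0.0005, -0.0088, 0, 0, 0, 0, 0, 0.0008, -0.011, 0, 0, 0, 0, 0, 0.0012, -0.0131, 0, 0, 0, 0, 0]'

```text
clock: 14.33
eef_pos: [563.1, 33.5, 227.6]
tcp_rot: [3.14, 0.0, 0.266]
contact_force: [1.0, -6.2, -2.3]
opening: 0.273
```

```bash
python3 st.py
```

```text
phi 3.337 r 55.61 Fradial -0.53 resist 6.21 fz -2.29 q1tau [  2.73 -56.27 -29.75   1.5    0.3   -0.1 ] t 14.3333
```

Request:
drive_tool --targets '[0.0005, -0.0021, 0, 0, 0, 0, 0, 0.0011, -0.0043, 0, 0, 0, 0, 0, 0.0018, -0.0064, 0, 0, 0, 0, 0, 0.0025, -0.0084, 0, 0, 0, 0, 0, 0.0034, -0.0104, 0, 0, 0, 0, 0, 0.0043, -0.0124, 0, 0, 0, 0, 0]'

```text
clock: 14.83
eef_pos: [563.7, 46.5, 227.6]
tcp_rot: [3.14, 0.001, 0.266]
contact_force: [-0.8, -5.6, 0.1]
opening: 0.272
```

```bash
python3 st.py
python3 - <<'E'
from h import *
f=grab_frame("side"); im=f["color"]
cv2.imwrite("pics/side4.png",cv2.resize(im[180:280,230:330],(600,600),interpolation=cv2.INTER_CUBIC))
E
python3 st.py
```

```text
phi 3.572 r 55.66 Fradial -0.13 resist 5.67 fz 0.14 q1tau [  2.71 -55.87 -30.32   1.49  -0.27  -0.1 ] t 14.8333
phi 3.578 r 55.67 Fradial -0.18 resist 4.71 fz -0.93 q1tau [  2.34 -56.17 -30.31   1.31  -0.23  -0.07] t 14.8833
```

View pics/side4.png

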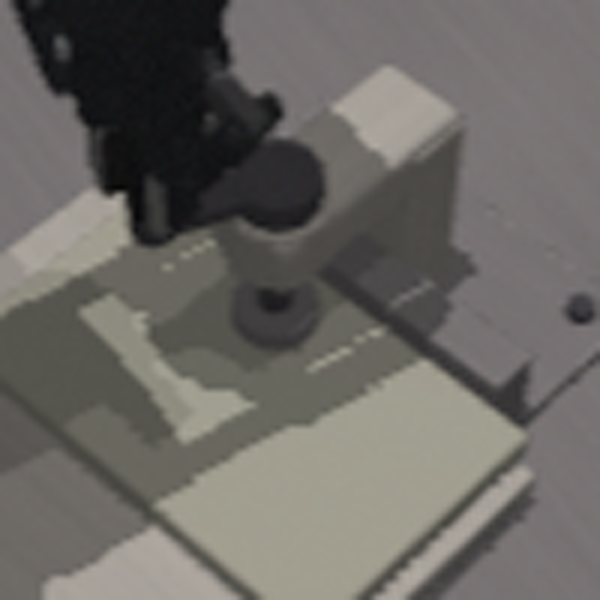

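Side crop: the pad's cup at (276,315) is now low over the board, the fingers hold the knob at about (155,215), and the board is still flush with the stop. Resistance is still at the free level (~5.6 N).

Run:
```python
from h import *
f=grab_frame("side"); c=cam(f)
for z in (36,40,44,50,56,62,131,147): print(z,np.round((proj(c,[619.3,37.8,z])-[230,180])*6))
```

```text
36 [271. 338.]
40 [272. 332.]
44 [272. 327.]
50 [272. 319.]
56 [272. 311.]
62 [272. 302.]
131 [274. 201.]
147 [275. 177.]
```

Request:
drive_tool --targets '[0.001, -0.002, 0, 0, 0, 0, 0, 0.0021, -0.0039, 0, 0, 0, 0, 0, 0.0032, -0.0057, 0, 0, 0, 0, 0, 0.0045, -0.0076, 0, 0, 0, 0, 0, 0.0058, -0.0093, 0, 0, 0, 0, 0, 0.0071, -0.0111, 0, 0, 0, 0, 0]'

```text
clock: 15.43
eef_pos: [567.4, 59.4, 227.6]
tcp_rot: [3.141, 0.001, 0.266]
contact_force: [-2.1, -4.9, 0.3]
opening: 0.267
```

```bash
python3 st.py
```

```text
phi 3.813 r 55.69 Fradial -0.02 resist 5.37 fz 0.26 q1tau [  2.68 -56.57 -30.87   1.48  -0.54  -0.09] t 15.4333
```

Request:
drive_tool --targets '[0.0014, -0.0017, 0, 0, 0, 0, 0, 0.0029, -0.0033, 0, 0, 0, 0, 0, 0.0045, -0.0048, 0, 0, 0, 0, 0, 0.0061, -0.0063, 0, 0, 0, 0, 0, 0.0078, -0.0077, 0, 0, 0, 0, 0, 0.0096, -0.009, 0, 0, 0, 0, 0]'

```text
clock: 15.93
eef_pos: [574.0, 70.7, 227.6]
tcp_rot: [3.141, 0.002, 0.266]
contact_force: [-2.9, -4.8, 1.6]
opening: 0.271
```

```bash
python3 st.py
```

```text
phi 4.048 r 55.66 Fradial -0.57 resist 5.61 fz 1.64 q1tau [  1.99 -56.81 -31.64   1.1   -1.25  -0.06] t 15.9333
```

Request:
drive_tool --targets '[0.0018, -0.0013, 0, 0, 0, 0, 0, 0.0036, -0.0025, 0, 0, 0, 0, 0, 0.0055, -0.0036, 0, 0, 0, 0, 0, 0.0075, -0.0046, 0, 0, 0, 0, 0, 0.0094, -0.0056, 0, 0, 0, 0, 0, 0.0114, -0.0065, 0, 0, 0, 0, 0]'

```text
clock: 16.43
eef_pos: [583.0, 80.1, 227.5]
tcp_rot: [3.141, 0.003, 0.266]
contact_force: [-5.5, -3.3, 2.2]
opening: 0.273
```

```bash
python3 st.py
```

```text
phi 4.284 r 55.61 Fradial 1.02 resist 6.36 fz 2.22 q1tau [ 1.270e+00 -5.766e+01 -3.213e+01  7.300e-01 -1.570e+00 -5.000e-02] t 16.4333
```

Request:
drive_tool --targets '[0.002, -0.0008, 0, 0, 0, 0, 0, 0.0041, -0.0015, 0, 0, 0, 0, 0, 0.0062, -0.0022, 0, 0, 0, 0, 0]'

```text
clock: 16.68
eef_pos: [588.3, 84.0, 227.5]
tcp_rot: [-3.141, 0.003, 0.266]
contact_force: [-4.9, -2.0, 3.2]
opening: 0.273
```

```bash
python3 st.py;python3 circ.py 0.04 3 4.435 4.555 4.675 4.795 4.915 5.035 5.155 5.275
```

```text
phi 4.402 r 55.55 Fradial 0.95 resist 5.20 fz 3.20 q1tau [ 8.400e-01 -5.826e+01 -3.234e+01  5.300e-01 -1.680e+00 -4.000e-02] t 16.6833
from 4.435 to 4.555: 0.0021, -0.0006, 0.0043, -0.0010, 0.0064, -0.0014
from 4.555 to 4.675: 0.0022, -0.0003, 0.0044, -0.0005, 0.0066, -0.0006
from 4.675 to 4.795: 0.0022, -0.0000, 0.0044, 0.0000, 0.0066, 0.0001
from 4.795 to 4.915: 0.0022, 0.0002, 0.0044, 0.0005, 0.0065, 0.0009
from 4.915 to 5.035: 0.0021, 0.0005, 0.0043, 0.0011, 0.0064, 0.0017
from 5.035 to 5.155: 0.0021, 0.0007, 0.0041, 0.0016, 0.0061, 0.0025
from 5.155 to 5.275: 0.0020, 0.0010, 0.0039, 0.0020, 0.0058, 0.0032
from 5.275 to 5.395: 0.0018, 0.0012, 0.0036, 0.0025, 0.0054, 0.0038
```

Request:
drive_tool --targets '[0.0021, -0.0006, 0, 0, 0, 0, 0, 0.0043, -0.001, 0, 0, 0, 0, 0, 0.0064, -0.0014, 0, 0, 0, 0, 0]'

```text
clock: 16.93
eef_pos: [594.0, 87.2, 227.5]
tcp_rot: [-3.141, 0.003, 0.266]
contact_force: [-6.2, -1.0, 3.2]
opening: 0.273
```

```bash
python3 st.py
```

```text
phi 4.520 r 55.51 Fradial 1.87 resist 6.04 fz 3.17 q1tau [ 1.700e-01 -5.885e+01 -3.255e+01  2.000e-01 -1.790e+00 -2.000e-02] t 16.9333
```

Request:
drive_tool --targets '[0.0022, -0.0003, 0, 0, 0, 0, 0, 0.0044, -0.0005, 0, 0, 0, 0, 0, 0.0066, -0.0006, 0, 0, 0, 0, 0]'

```text
clock: 17.18
eef_pos: [600.1, 89.7, 227.6]
tcp_rot: [-3.141, 0.003, 0.266]
contact_force: [-7.5, -0.7, 4.5]
opening: 0.27
```

```bash
python3 st.py
```

```text
phi 4.638 r 55.44 Fradial 1.89 resist 7.30 fz 4.49 q1tau [ -0.55 -59.28 -32.95  -0.15  -2.08  -0.  ] t 17.1833
```

Request:
drive_tool --targets '[0.0022, 0, 0, 0, 0, 0, 0, 0.0044, 0, 0, 0, 0, 0, 0, 0.0066, 0.0001, 0, 0, 0, 0, 0]'

```text
clock: 17.43
eef_pos: [606.3, 91.4, 227.5]
tcp_rot: [-3.14, 0.004, 0.266]
contact_force: [-8.1, 1.1, 4.4]
opening: 0.275
```

```bash
python3 st.py
```

```text
phi 4.755 r 55.39 Fradial 2.91 resist 7.65 fz 4.40 q1tau [ -0.91 -59.84 -33.28  -0.32  -2.28   0.  ] t 17.4333
```

Request:
drive_tool --targets '[0.0022, 0.0002, 0, 0, 0, 0, 0, 0.0044, 0.0005, 0, 0, 0, 0, 0]'

```text
clock: 17.6
eef_pos: [610.6, 92.2, 227.5]
tcp_rot: [-3.14, 0.004, 0.266]
contact_force: [-6.7, 1.2, 5.3]
opening: 0.27
```

```bash
python3 st.py; python3 circ.py 0.02 4 4.875
```

```text
phi 4.834 r 55.34 Fradial 2.19 resist 6.46 fz 5.25 q1tau [-1.300e+00 -6.022e+01 -3.348e+01 -5.100e-01 -2.400e+00  1.000e-02] t 17.6
from 4.875 to 4.955: 0.0011, 0.0002, 0.0022, 0.0004, 0.0032, 0.0006, 0.0043, 0.0009
```

Request:
drive_tool --targets '[0.0016, 0.0003, 0, 0, 0, 0, 0]'

```text
clock: 17.68
eef_pos: [612.3, 92.3, 227.5]
tcp_rot: [-3.14, 0.004, 0.266]
contact_force: [-7.6, 1.2, 4.6]
opening: 0.266
```

Request:
drive_tool --targets '[0.0016, 0.0003, 0, 0, 0, 0, 0]'

```text
clock: 17.77
eef_pos: [613.8, 92.5, 227.6]
tcp_rot: [-3.14, 0.004, 0.266]
contact_force: [-7.4, 2.4, 4.8]
opening: 0.271
```

Request:
drive_tool --targets '[0.0016, 0.0004, 0, 0, 0, 0, 0]'

```text
clock: 17.85
eef_pos: [615.4, 92.6, 227.5]
tcp_rot: [-3.14, 0.004, 0.266]
contact_force: [-8.4, 2.3, 5.6]
opening: 0.27
```

Request:
drive_tool --targets '[0.0016, 0.0004, 0, 0, 0, 0, 0]'

```text
clock: 17.93
eef_pos: [617.0, 92.7, 227.5]
tcp_rot: [-3.14, 0.004, 0.266]
contact_force: [-7.8, 1.0, 5.2]
opening: 0.272
```

```bash
python3 st.py
```

```text
phi 4.950 r 55.28 Fradial 1.18 resist 7.76 fz 5.16 q1tau [-1.890e+00 -6.075e+01 -3.381e+01 -7.700e-01 -2.520e+00  2.000e-02] t 17.9333
```

Request:
drive_tool --targets '[0.0016, 0.0005, 0, 0, 0, 0, 0]'

```text
clock: 18.02
eef_pos: [618.7, 92.6, 227.5]
tcp_rot: [-3.14, 0.004, 0.266]
contact_force: [-8.4, 2.8, 5.6]
opening: 0.272
```

Request:
drive_tool --targets '[0.0016, 0.0005, 0, 0, 0, 0, 0]'

```text
clock: 18.1
eef_pos: [620.3, 92.6, 227.5]
tcp_rot: [-3.14, 0.004, 0.266]
contact_force: [-8.5, 2.9, 4.8]
opening: 0.271
```

Request:
drive_tool --targets '[0.0016, 0.0006, 0, 0, 0, 0, 0]'

```text
clock: 18.18
eef_pos: [622.0, 92.5, 227.5]
tcp_rot: [-3.14, 0.004, 0.266]
contact_force: [-9.1, 2.8, 5.2]
opening: 0.267
```

```bash
python3 st.py;  python3 - <<'E'
from h import *
f=grab_frame("side"); im=f["color"]
cv2.imwrite("pics/side5.png",cv2.resize(im[180:280,230:330],(600,600),interpolation=cv2.INTER_CUBIC))
E
python3 st.py
```

```text
phi 5.040 r 55.24 Fradial 2.21 resist 9.29 fz 5.16 q1tau [-2.480e+00 -6.126e+01 -3.397e+01 -1.050e+00 -2.590e+00  3.000e-02] t 18.1833
phi 5.046 r 55.25 Fradial 1.69 resist 7.85 fz 3.49 q1tau [-2.130e+00 -6.195e+01 -3.353e+01 -9.000e-01 -2.310e+00  2.000e-02] t 18.2333
```

View pics/side5.png

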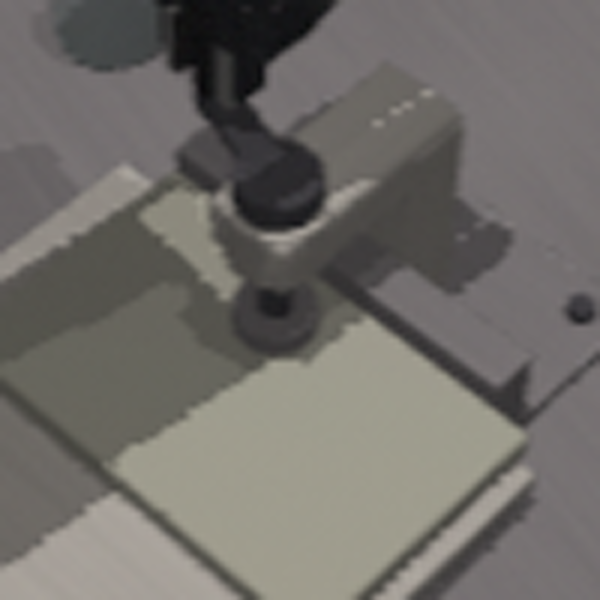

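Side crop: the pad's cup at (276,325) now sits down on the board, which is still flush with the stop. Resistance has climbed from about 5.6 N free to about 9 N (+3.3 N), which is snug. I'll relax the arm slightly, open and lift off.

Request:
drive_tool --targets '[-0.0004, -0.0001, 0, 0, 0, 0, 0, -0.0008, -0.0003, 0, 0, 0, 0, 0, -0.0008, -0.0003, 0, 0, 0, 0, 0]'

```text
clock: 18.48
eef_pos: [622.1, 92.5, 227.6]
tcp_rot: [-3.14, 0.002, 0.266]
contact_force: [-4.9, 3.3, 0.8]
opening: 0.27
```

Request:
drive_tool --targets '[0, 0, 0, 0, 0, 0, 0.4, 0, 0, 0, 0, 0, 0, 0.6, 0, 0, 0, 0, 0, 0, 1, 0, 0, 0, 0, 0, 0, 1, 0, 0, 0, 0, 0, 0, 1, 0, 0, 0, 0, 0, 0, 1, 0, 0, 0, 0, 0, 0, 1, 0, 0, 0, 0, 0, 0, 1]'

```text
clock: 19.15
eef_pos: [623.0, 92.1, 227.9]
tcp_rot: [3.142, -0.0, 0.266]
contact_force: [0.3, -0.3, -0.2]
opening: 1.001
```

Request:
drive_tool --targets '[0, 0, -0.005, 0, 0, 0, 1, 0, 0, -0.015, 0, 0, 0, 1, 0, 0, -0.03, 0, 0, 0, 1, 0, 0, -0.05, 0, 0, 0, 1, 0, 0, -0.07, 0, 0, 0, 1, -0.02, 0, -0.08, 0, 0, 0, 1, -0.05, 0, -0.08, 0, 0, 0, 1, -0.08, 0, -0.08, 0, 0, 0, 1, -0.11, 0, -0.08, 0, 0, 0, 1, -0.14, 0, -0.08, 0, 0, 0, 1, -0.16, 0, -0.08, 0, 0, 0, 1, -0.16, 0, -0.08, 0, 0, 0, 1]'

```text
clock: 20.15
eef_pos: [465.1, 49.3, 308.6]
tcp_rot: [-3.142, 0.001, 0.265]
contact_force: [-0.1, -0.1, -0.7]
opening: 0.999
```

Run:
```python
from h import *
f=grab_frame("top"); im=f["color"]
cv2.imwrite("pics/top6.png",cv2.resize(im[130:310,150:430],(784,504),interpolation=cv2.INTER_CUBIC))
s=sense(); print(s["eef_pos"],s["contact_force"],s["clock"])
```

```text
[467.30613809  49.71173362 309.06172581] [ 1.42572151 -0.80060504  0.37249342] 20.2
```

View pics/top6.png

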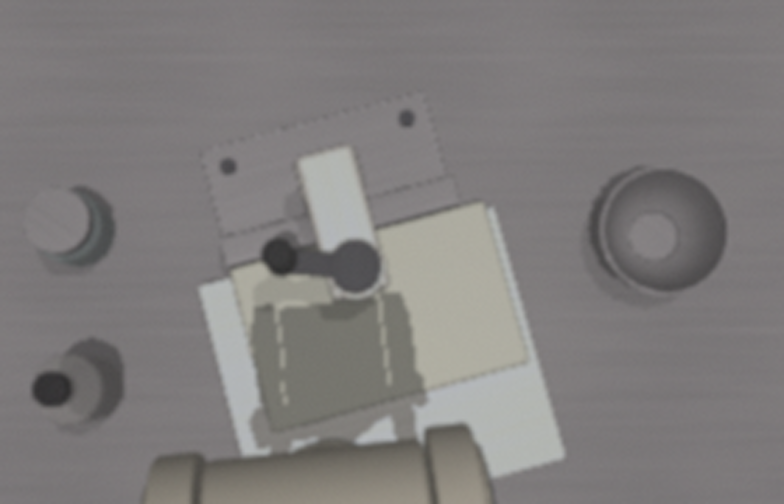

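Top crop: board flush with the stop, crank knob released at (281,256), gripper clear, and the bottle, bowl and jar where they were. Settling, then handing in.

Request:
drive_tool --targets '[0, 0, 0, 0, 0, 0, 1, 0, 0, 0, 0, 0, 0, 1, 0, 0, 0, 0, 0, 0, 1, 0, 0, 0, 0, 0, 0, 1, 0, 0, 0, 0, 0, 0, 1, 0, 0, 0, 0, 0, 0, 1]'

```text
clock: 20.7
eef_pos: [468.8, 50.1, 307.7]
tcp_rot: [-3.142, 0.0, 0.266]
contact_force: [-0.1, -0.3, -0.1]
opening: 1.0
```

```bash
python3 -c "from rig import *; print(sense()['contact_force']); print(sign_off())"
```

```text
[-0.12044325 -0.34400758 -0.13495172]
the job is handed in; nothing more can be done
None
```

I pushed the board home with the open fingers, gripped the knob, wound the crank about 4.1 rad clockwise until snug, let go, backed off and handed in at about 21 s. No verdict was reported.

- **Board:** after the push its corners were within about 7 px (4.5 mm) of the predicted home pose. That is coarser than the 3 mm limit, but the push had also met the stop, at about 10 N. In the last picture its far edge still lay flush along the stop.
- **Pad force:** resistance rose from about 5.6 N free to about 9 N, so roughly +3.3 N, or an estimated 60 N on the pad. First touch was not sharp: single readings scattered by about 0.7 N and one (6.5 N) ran against the trend. The pad force is therefore inferred from averaged readings and a picture showing the pad down on the board.
- **Bystanders and robot:** bottle, bowl and jar looked unmoved by eye, and the robot touched nothing at the end (about 0.4 N reading).

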